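Return a board book under the sprung flap of the library return box

ROBOT

A 6-joint arm with a two-finger parallel gripper is mounted at the origin on the work surface. World frame = base frame: x ahead of the robot, y to its left, z up, the work surface at z = 0. Lengths are in m, angles in rad, forces in N, time in s.
With the tool pointing down it reaches from about 0.25 to 0.775 m from the base axis. Payload 4 kg.
Tool frame: the origin (TCP) lies midway between the tips of the shut fingers; the grasp point (between the pads) lies 19 mm behind it (robot.grasp_offset is the distance from the TCP to the grasp point, in m); z points along the fingers, y is the direction in which the jaws open and shut (so a half turn about z gives the same grasp; the last joint's range is limited). The gripper opens to 94 mm and grips with 3 to 60 N. Pads are 16 mm wide; open, the fingers measure 119 mm over their backs; the gripper's body (75 mm by 177 mm) begins 78 mm behind the grasp point.
Start: joints at [-0.103, 0.087, 1.371, -0, 1.684, -0.103], TCP at [0.55, -0, 0.206] pointing down, gripper open.
Joint ranges: [-3.1, 3.1], [-0.76, 2.03], [0.27, 2.55], [-1.08, 4.22], [0.17, 2.65], [-2.57, 2.57]. Speed limits (rad/s): [2.79, 2.79, 3.14, 3.14, 3.14, 3.14].

INTERFACE

Orientations are given as [roll, pitch, yaw] about the fixed x, y, z axes, in that order (R = Rz(yaw) Ry(pitch) Rx(roll)).
In Python, from bench import status, viewer, order, robot gives the robot as it stands. The module is installed in compiled form; this text tells all that it offers.
- The arm moves only by the tool move_arm, never from a script. Its argument "targets" is a list of rows, each a list of 3 entries, a list of its own where there are three numbers: the shift along the tool's x, y, z in mm, then the turn, a rotation vector about the tool's x, y, z in degrees, then the opening, from -1 (shut) to 1 (fully open). A call has 1 to 20 rows; each row is the pose to reach, as a shift and turn from the pose commanded when the call began, along the tool's axes at that moment; what a row does not reach only later rows make up. A row lasts 1/8 s, in which the tool goes at most 62.5 mm and 10.7 degrees, less where a joint would pass 70% of its speed; a pose out of reach is approached as far as the arm can. A call with a gripper value outside its range is refused whole. The fingers move at their own pace and stop on an object; the grip force is fixed at half the most. Time passes only in rows, so rows that repeat a pose let the fingers close. It gives the time, the measured TCP pose, the force and the opening at its end, in the units of the state.
- status.get_obs(): the state, without advancing time (a new reading comes with each control period).
- viewer.snapshot(name): name is "scene" or "side" or "wrist"; returns the picture (420x560x3 uint8, red, green, blue); there is no depth.
- viewer.camera_model(name): a dict with "K" (3x3 intrinsics, pixels), "D" ([k1, k2, p1, p2, k3] as OpenCV has them; the pictures are not rectified), "xyz" and "attitude" of the camera in the world; the wrist camera has in their place "T_tool_cam" (4x4, takes a point from camera to tool coordinates, whose origin is the TCP and whose axes are the flange's). Camera axes: x right, y up, looking along -z (the intrinsics and any distortion apply to the point x, -y, -z); pixel columns grow to the right and rows downward; lengths in m; the calibration is good to about 2 mm. A picture is of the moment at which its call begins: read the wrist's pose just before it. camera_model takes no time and is no camera call.
- order.close_job(): hands the job in, once; it reports no verdict.
The state is a dict: "time": time; "joint_positions": joint angles; "qvel": joint speeds; "joint_torque": joint torques, N m; "tool_pos": TCP position; "ee_rot": TCP orientation; "wrist_force": force on the tool from outside, world axes, zero at the start; "wrist_torque": the same for the moment, N m; "width": finger opening in m.
Only numpy, scipy, OpenCV 4.12 (cv2) and the standard library are available. Lean on these libraries where they do the work, as an engineer would, in place of code of your own. Each camera call takes 0.05 s, during which the arm holds its last target. There are 200 camera calls.

TASK

Return the red board book: get a fingertip under the yellow edge of the return box's spring-closed flap (its ends stand out past the shelf), raise the flap and hold it open on that fingertip while the other fingertip pushes the book along its shelf, in under the flap, until it slides down inside the box. Only push the book, never lift it. Then take the hand away so that the flap springs fully shut, and leave the other things on the table where they are.

Things in the scene. Friction and masses are not known exactly. Their poses are not given: they have to be found in the camera images.
- return_box: Fixed teal steel return box, 370 mm long. Origin: on the table under the middle of the shut flap's yellow edge; x runs level into the box (push direction), y left, z up. The mouth under the flap is 124 mm wide between two cheeks (x -18 to 83, y +-62 to 66) that reach up to the shut flap. From x = 83 to 285 mm is the bin, 240 mm wide, 140 high, clear window on top.
- shelf_front (a point): Middle of the front edge (x = -82.5 mm of the box) of the level loading shelf: 124 mm wide, no rims, 5 mm thick, top 100 mm above the table, from x = -82.5 to -18 mm; foot below it 90 mm wide, nothing beside it. At x = -18 a chute falls at 60 degrees: a book whose middle is pushed past it tips and slides down inside by itself. Axes as the box.
- hinge_line (a point): Middle of the flap's hinge line, level, along the box's y, at x = 83, z = 140 mm of the box. Axes as the box. Shut, the flap slopes down from here towards the robot to its yellow edge, 90 mm away; the flap is a white sheet 3 mm thick, 240 mm wide (y +-120), wider than shelf and mouth.
- flap (a joint): Flap angle, rad: 0 shut, grows as its edge rises and swings back over the hinge, stop at 1.5; at 0.39 the edge is level with the hinge. A spring and its weight always close it: about 1.2 N up at the edge lifts it, 1.5 N holds it wide open; it never stays open by itself and cannot go inwards: a book pushed against the shut flap only jams.
- edge_middle (a point): Middle of the flap's yellow rolled edge (a round bar 10 mm thick, along the box's y, 246 mm long), on the bar's axis; shut, the axis is 6 mm above the shelf top. It moves with the flap.
- edge_left (a point): Point on the axis of the yellow edge, 98 mm to the left (box +y) of its middle. Here the edge stands out 60 mm past the side of the shelf and mouth, with nothing under it down to the table: a fingertip fits under it from the front.
- edge_right (a point): The same, 98 mm to the right (box -y) of the middle.
- book: The red board book to be returned, 48 mm (its x, the push direction) by 80 mm (its y) by 22 mm thick, about 0.1 kg; lies flat and loose on the shelf in front of the flap, a little crooked; origin in the middle of its underside, z up.
- other_book: Green board book of the same size, flat on the table. Leave alone. Origin: middle of the underside.
- tape_dispenser: Black tape dispenser, 150 x 58 mm, 96 mm high, on the table. Leave alone. Origin: middle of the underside.
- booklets: Stack of yellow booklets, 106 x 150 mm, 24 mm high, on the table. Leave alone. Origin: middle of the underside.
- pencil_pot: Orange pot with pencils, 72 mm across, 95 mm high (pencils to 170 mm), on the table. Leave alone. Origin: middle of the underside.
Mind the look-alikes: they are no part of the job. There is more than one size of the book; the job needs the middle-sized.

How it is judged:
By the outcome, as a careful person would: the job done as asked, in the order asked, and still so for the second after the job is handed in, with the robot touching nothing.
It also fails if it takes over 45 s, if anything falls off the work surface, if the arm or the gripper's body presses on something with over 40 N, if the wrist force passes 120 N, or if a joint passes its speed limit or range.

## Working session

There is one attempt and no reset: what is moved stays moved. The work goes in short steps, Python scripts to look and compute and a tool call to move; the robot and the scene stay as the last step left them, time stands still between calls to the robot, and variables do not carry over. Pictures are saved under pics/ and viewed, about 8 in all and at most 12, crops included, and the job is handed in when it is done.

Besides the shell and the picture viewer there is one more tool, called after "Call:" as a command line: name --argument value ..., lists and objects as JSON in quotes. move_arm: Moves the arm, as the interface text tells. Its arguments: {"type":"object","properties":{"targets":{"type":"array"}},"required":["targets"]}

```bash
mkdir -p pics
python3 - <<'E'
from bench import status, viewer
import cv2
for n in ["scene","side"]:
    im=viewer.snapshot(n); cv2.imwrite(f"pics/{n}0.png",cv2.resize(im[:,:,::-1],(800,600),interpolation=cv2.INTER_CUBIC))
    print(viewer.camera_model(n))
print(viewer.camera_model("wrist")); print(status.get_obs())
E
```

```text
{'K': array([[413.69022836,   0.        , 274.59688771],
       [  0.        , 413.69022836, 211.85039178],
       [  0.        ,   0.        ,   1.        ]]), 'D': array([-0.07156656,  0.        ,  0.        ,  0.        ,  0.        ]), 'xyz': array([ 1.33662448, -0.39175993,  0.78622245]), 'attitude': array([ 0.90015263, -0.01280952,  1.11136695])}
{'K': array([[534.79243611,   0.        , 280.60864167],
       [  0.        , 534.79243611, 216.0517454 ],
       [  0.        ,   0.        ,   1.        ]]), 'D': array([0.02059901, 0.        , 0.        , 0.        , 0.        ]), 'xyz': array([ 0.24005943, -0.83521337,  0.86967763]), 'attitude': array([ 0.85968527, -0.00985561, -0.3935188 ])}
{'K': array([[295.45002453,   0.        , 278.88654223],
       [  0.        , 295.45002453, 207.00415071],
       [  0.        ,   0.        ,   1.        ]]), 'D': array([-0.04923921,  0.        ,  0.        ,  0.        ,  0.        ]), 'T_tool_cam': array([[ 3.67479992e-04,  9.69620811e-01,  2.44612649e-01,
         7.03816998e-02],
       [ 9.99999917e-01, -3.98705895e-04,  7.81381132e-0
[... 206 characters left out ...]
e': 0.1, 'joint_positions': array([-1.03103953e-01,  8.78774684e-02,  1.37210242e+00,  2.24123065e-05,
        1.68361262e+00, -1.03098107e-01]), 'qvel': array([ 3.09103465e-04, -1.44305547e-03, -2.78344273e-03,  1.45221374e-03,
        4.15541916e-05, -2.80953315e-04]), 'joint_torque': array([ 2.25695316e-03, -3.41256917e+01, -3.03301656e+01,  7.19034858e-02,
        3.05556308e-02, -9.49158243e-05]), 'tool_pos': array([5.49499246e-01, 5.28704726e-05, 2.04423571e-01]), 'ee_rot': array([-3.13960571e+00, -2.27972752e-04,  1.57079275e+00]), 'wrist_force': array([ 0.71979392, -0.24116713,  0.15324815]), 'wrist_torque': array([ 0.05301285, -0.07534912, -0.00600056]), 'width': 0.0938016664073664}
```

View pics/scene0.png

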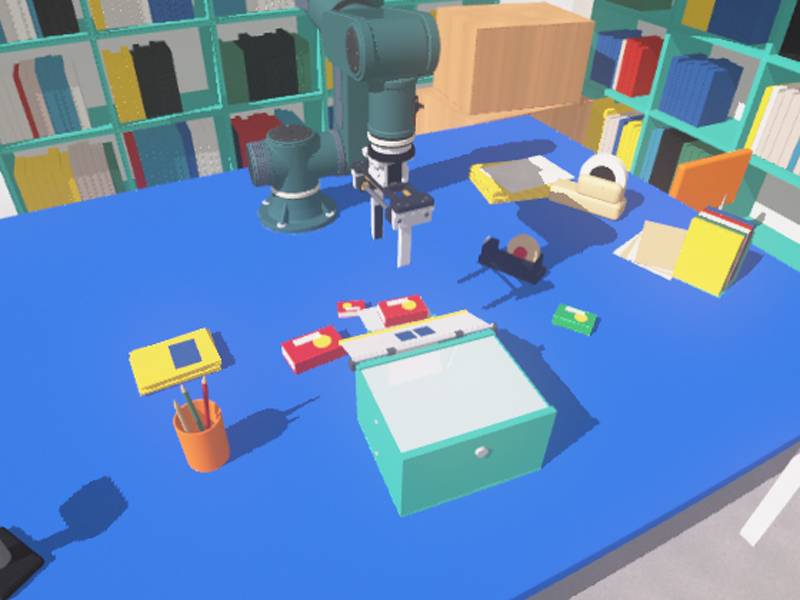

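View pics/side0.png

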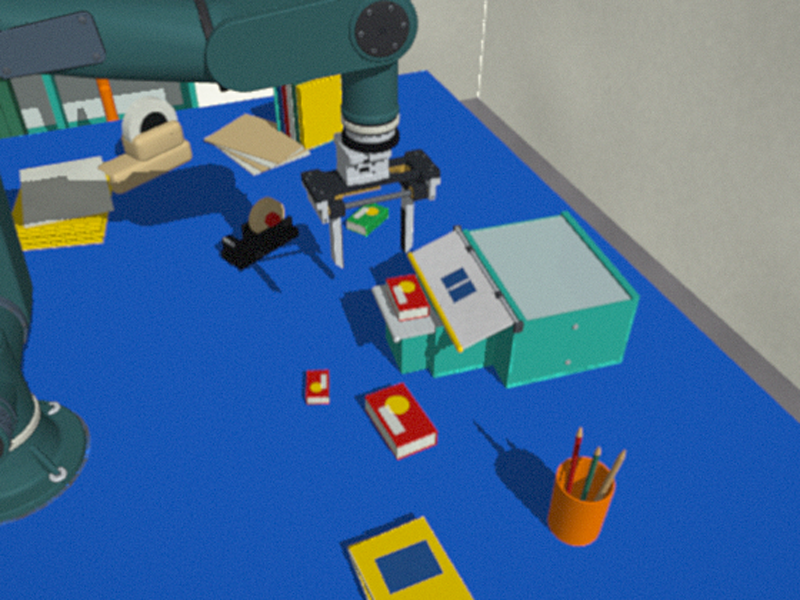

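The scene and side views show the middle-sized red book on the shelf, in front of the flap. In the side view its centre is about (407,298), and the yellow edge runs from (410,253) to (461,349). The larger and smaller red books are lying on the table. Next I fit the box pose.

```bash
cat > h.py <<'E'
import numpy as np, cv2
from scipy.spatial.transform import Rotation as R
from scipy.optimize import least_squares
from bench import status, viewer
def cam(n,obs=None):
    m=viewer.camera_model(n)
    if n=="wrist":
        T=np.eye(4);T[:3,:3]=R.from_euler("xyz",obs["ee_rot"]).as_matrix();T[:3,3]=obs["tool_pos"];T=T@m["T_tool_cam"]
    else:
        T=np.eye(4);T[:3,:3]=R.from_euler("xyz",m["attitude"]).as_matrix();T[:3,3]=m["xyz"]
    return m["K"],m["D"],T
def proj(c,P):
    K,D,T=c;q=(np.atleast_2d(P)-T[:3,3])@T[:3,:3]*[1,-1,-1]
    return cv2.projectPoints(q,np.zeros(3),np.zeros(3),K,D)[0][:,0]
def plane(c,uv,z):
    K,D,T=c;n=cv2.undistortPoints(np.array([[uv]],float),K,D)[0,0]
    d=T[:3,:3]@np.array([n[0],-n[1],-1]);return T[:3,3]+d*(z-T[2,3])/d[2]
def box2w(p,P): # p=x,y,yaw
    return R.from_euler("z",p[2]).apply(np.atleast_2d(P))+[p[0],p[1],0]
E
cat > fit.py <<'E'
from h import *
S=.7
obs={"side":[((410,253),(0,.123,.106)),((461,349),(0,-.123,.106)),((458,228),(.083,.12,.14)),((521,326),(.083,-.12,.14)),((637,297),(.2875,-.12,.14)),((565,215),(.2875,.12,.14)),((508,386),(.083,-.12,0)),((622,362),(.2875,-.12,0)),((375,289),(-.0825,.062,.1))],
"scene":[((402,458),(.2875,-.12,.14)),((555,408),(.2875,.12,.14)),((404,515),(.2875,-.12,0)),((542,468),(.2875,.12,0)),((353,367),(.083,-.12,.14)),((495,328),(.083,.12,.14))]}
C={n:cam(n) for n in obs}
def f(p): return np.concatenate([(proj(C[n],box2w(p,[q for _,q in o]))-np.array([u for u,_ in o])*S).ravel() for n,o in obs.items()])
r=least_squares(f,[.75,0,0],loss="soft_l1");print(r.x);print(f(r.x).reshape(-1,2).round(1).tolist())
for k,n in enumerate(["edge_left","edge_right","edge_mid","shelf_front"]):
    print(n,box2w(r.x,[[0,.098,.106],[0,-.098,.106],[0,0,.106],[-.0825,0,.1]][k]))
s=C["side"]
for uv in [(386,278),(420,275),(429,305),(398,320)]: 
    w=plane(s,np.array(uv)*S,.122);print(uv,w, R.from_euler("z",-r.x[2]).apply(w-[r.x[0],r.x[1],0])*1000)
for nm,uv,z in [("green",(368,220),.022),("tape",(260,240),.0)]: print(nm,plane(s,np.array(uv)*S,z))
E
python3 fit.py
```

```text
[ 0.64213714 -0.01597134 -0.08296669]
[[-1.3, 0.4], [0.3, 1.5], [-1.2, 1.0], [-3.5, -3.6], [2.9, -2.0], [1.5, -3.9], [-1.2, 1.4], [0.3, -0.9], [-2.9, -1.1], [1.0, 2.4], [1.3, 2.3], [-2.1, 2.9], [-1.3, 1.2], [0.4, -4.5], [-4.4, -2.0]]
edge_left [[0.65025855 0.08169157 0.106     ]]
edge_right [[ 0.63401573 -0.11363424  0.106     ]]
edge_mid [[ 0.64213714 -0.01597134  0.106     ]]
shelf_front [[ 0.55992092 -0.00913443  0.1       ]]
(386, 278) [0.586287   0.04047278 0.122     ] [-60.33564256  51.6215789  122.        ]
(420, 275) [0.63898818 0.02756421 0.122     ] [ -6.74598574  43.12483561 122.        ]
(429, 305) [ 0.62229071 -0.04446527  0.122     ] [-17.41683235 -30.04062485 122.        ]
(398, 320) [ 0.56591824 -0.05852803  0.122     ] [-72.42999397 -48.72668308 122.        ]
green [0.66744074 0.34063926 0.022     ]
tape [0.45977423 0.38417878 0.        ]
```

Run:
```python
from h import *
im=viewer.snapshot("wrist"); cv2.imwrite("pics/w0.png",cv2.resize(im[:,:,::-1],(800,600),interpolation=cv2.INTER_CUBIC))
o=status.get_obs();c=cam("wrist",o)
p=[.642,-.016,-.083]
for q in [(0,.123,.106),(0,-.123,.106),(-.0825,.062,.1),(-.0825,-.062,.1),(.083,.12,.14)]: print(q,proj(c,box2w(p,q))/.7)
s=cam("side")
for uv in [(317,395),(367,395),(438,440),(400,455)]: print(plane(s,np.array(uv)*.7,0))
```

```text
(0, 0.123, 0.106) [[560.79025402 131.88089762]]
(0, -0.123, 0.106) [[504.54622374 469.40329511]]
(-0.0825, 0.062, 0.1) [[421.2161755  216.92138058]]
(-0.0825, -0.062, 0.1) [[405.050315   386.38925602]]
(0.083, 0.12, 0.14) [[722.37297684 145.93987328]]
[ 0.43724156 -0.04600373  0.        ]
[ 0.50851436 -0.07487468  0.        ]
[ 0.57298377 -0.19649104  0.        ]
[ 0.51133189 -0.20093955  0.        ]
```

View pics/w0.png

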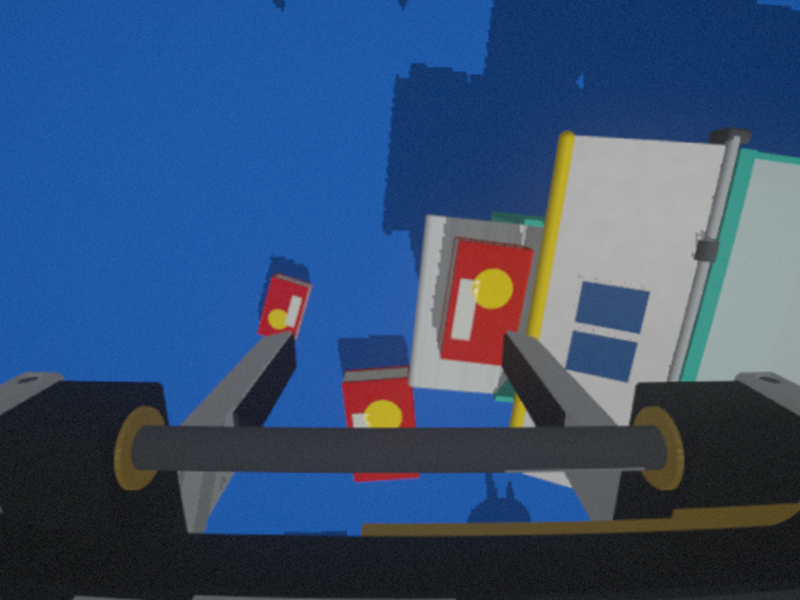

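The wrist view shows the shelf's front corners at (428,216) and (411,386), and the left end of the yellow bar at (567,134). The book's top corners are (457,238), (532,247) and (441,357). I'll refit the box with these points.

```bash
sed -i 's/^C={/obs["wrist"]=[((567,134),(0,.123,.106)),((428,216),(-.0825,.062,.1)),((411,386),(-.0825,-.062,.1)),((530,332),None)][:3]*3\nO=status.get_obs()\nC={/; s/cam(n) for/cam(n,O) for/' fit.py
cat >> fit.py <<'E'
for uv in [(457,238),(532,247),(441,357)]:
    w=plane(C["wrist"],np.array(uv)*S,.122);print("bookW",w,R.from_euler("z",-r.x[2]).apply(w-[r.x[0],r.x[1],0])*1000)
# bar line check
for uv in [(553,240),(535,332)]:
    w=plane(C["wrist"],np.array(uv)*S,.106);print("bar",R.from_euler("z",-r.x[2]).apply(w-[r.x[0],r.x[1],0])*1000)
E
python3 fit.py
```

```text
[ 0.64579348 -0.01621951 -0.08700212]
[[0.3, 0.0], [1.8, 1.2], [0.5, 0.7], [-2.0, -3.8], [4.4, -1.9], [3.2, -3.9], [0.2, 1.2], [1.8, -0.8], [-1.3, -1.5], [1.1, 3.9], [2.0, 3.9], [-2.0, 4.3], [-0.8, 2.7], [0.8, -3.6], [-3.7, -0.9], [0.3, -1.1], [-0.5, 0.6], [-0.8, 0.2], [0.3, -1.1], [-0.5, 0.6], [-0.8, 0.2], [0.3, -1.1], [-0.5, 0.6], [-0.8, 0.2]]
edge_left [[0.65430893 0.08140983 0.106     ]]
edge_right [[ 0.63727802 -0.11384884  0.106     ]]
edge_mid [[ 0.64579348 -0.01621951  0.106     ]]
shelf_front [[ 0.56360552 -0.00905088  0.1       ]]
(386, 278) [0.586287   0.04047278 0.122     ] [-64.20753467  51.3072038  122.        ]
(420, 275) [0.63898818 0.02756421 0.122     ] [-10.58402629  43.02678636 122.        ]
(429, 305) [ 0.62229071 -0.04446527  0.122     ] [-20.95953281 -30.1811397  122.        ]
(398, 320) [ 0.56591824 -0.05852803  0.122     ] [-75.89684044 -49.08904686 122.        ]
green [0.66744074 0.34063926 0.022     ]
tape [0.45977423 0.38417878 0.        ]
bookW [0.58631117 0.04104066 0.122     ] [-64.23279868  51.87502771 122.        ]
bookW [0.63386627 0.03555497 0.122     ] [-16.38090379  50.54226205 122.        ]
bookW [ 0.57830804 -0.03850716  0.122     ] [-65.2935592 -28.0673237 122.       ]
bar [  2.18047846  54.80632784 106.        ]
bar [  0.80854913 -10.15842627 106.        ]
```

Call:
move_arm --targets '[[[0,0,-100],[0,0,0],1],[[100,-50,-150],[0,0,0],1],[[100,-50,-150],[0,0,0],1],[[100,-50,-150],[0,0,0],1]]'

```text
time: 0.65
tool_pos: [0.4996, 0.1019, 0.3591]
ee_rot: [3.135, -0.001, 1.574]
wrist_force: [0.5, -0.3, -0.5]
width: 0.094
```

```bash
python3 -c "
from h import *
o=status.get_obs();print(o['joint_positions'].tolist(),o['tool_pos'].tolist(),o['ee_rot'].tolist())"
```

```text
[0.08977024387393166, 0.014109331819092503, 1.1440252636528525, 0.0002880534589159881, 1.9773121176636197, 0.08699776694975729] [0.4995976882112292, 0.10189184565784166, 0.3591243565059966] [3.1354928678367058, -0.000796882227245943, 1.5736859468194095]
```

Call:
move_arm --targets '[[[0,0,0],[10,10,-10],1],[[0,0,0],[20,20,-20],1],[[0,0,0],[20,30,-20],1],[[0,0,0],[20,30,-20],1]]'

```text
time: 1.15
tool_pos: [0.5006, 0.099, 0.3542]
ee_rot: [-2.86, -0.574, 1.848]
wrist_force: [-0.0, 1.1, 0.2]
width: 0.0939
```

```bash
python3 -c "
from h import *
o=status.get_obs();print(o['joint_positions'].tolist(),o['tool_pos'].tolist(),o['ee_rot'].tolist())"
```

```text
[-0.16514656655768833, 0.3106681601853049, 0.949264322764022, 0.514233753393243, 2.344272288438083, -0.2494313289550826] [0.5005895543698147, 0.09904943665147886, 0.3542229956859085] [-2.859853776746254, -0.5736870716646525, 1.8484570847244723]
```

```bash
cat > kin.py <<'E'
from h import *
Rx=lambda a:R.from_euler("x",a).as_matrix();Ry=lambda a:R.from_euler("y",a).as_matrix();Rz=lambda a:R.from_euler("z",a).as_matrix()
Rp=lambda o:R.from_euler("xyz",o).as_matrix()
DATA=[([-1.03103953e-01,8.78774684e-02,1.37210242,2.24e-05,1.68361262,-1.03098107e-01],[.549499246,5.287e-05,.204423571],[-3.13960571,-2.2797e-4,1.57079275]),
([0.08977024387393166,0.014109331819092503,1.1440252636528525,0.0002880534589159881,1.9773121176636197,0.08699776694975729],[0.4995976882112292,0.10189184565784166,0.3591243565059966],[3.1354928678367058,-0.000796882227245943,1.5736859468194095]),
([-0.16514656655768833,0.3106681601853049,0.949264322764022,0.514233753393243,2.344272288438083,-0.2494313289550826],[0.5005895543698147,0.09904943665147886,0.3542229956859085],[-2.859853776746254,-0.5736870716646525,1.8484570847244723])]
def fk(q,k):
    a1,h,L1,L2,e,d,d6=k
    A=Rz(q[0]);p=np.array([0,0,h])+A@[a1,d,0];B=A@Ry(q[1]);p=p+B@[0,0,L1];C=B@Ry(q[2]);p=p+C@[e,0,L2]
    E=C@Rz(q[3])@Ry(q[4])@Rz(q[5])@Rz(np.pi/2);return p+E@[0,0,d6],E
def fitk():
    f=lambda k:np.concatenate([fk(q,k)[0]-p for q,p,_ in DATA]+[(k-[0,.3,.4,.4,0,.05,.25])*1e-3])
    return least_squares(f,[0,.3,.4,.4,0,.05,.25])
LIM=np.array([[-3.1,3.1],[-.76,2.03],[.27,2.55],[-1.08,4.22],[.17,2.65],[-2.57,2.57]])
E
python3 - <<'E'
from kin import *
r=fitk();print(r.x.round(4),abs(r.fun[:9]).max())
for q,p,o in DATA: print(np.degrees(R.from_matrix(fk(q,r.x)[1].T@Rp(o)).magnitude()), fk(q,r.x)[0]-p)
print(Rp(DATA[2][2]).round(2))
E
```

```text
[0.     0.1526 0.449  0.4998 0.1007 0.0566 0.3506] 7.969004560681725e-07
5.925907747987155e-07 [2.55007075e-08 3.60716229e-07 5.01933920e-07]
2.7576509131159502e-14 [ 6.61511375e-07  4.25645458e-07 -2.24295444e-07]
2.3699295766006794e-14 [-7.96900456e-07 -6.10039182e-07 -1.28288564e-07]
[[-0.23  0.88 -0.41]
 [ 0.81  0.41  0.43]
 [ 0.54 -0.23 -0.81]]
```

```bash
cat >> kin.py <<'E'
KP=fitk().x
P=np.array([.6458,-.0162,-.087]); S=.1065
def pose(B,dx,dz,phi,cam=-1):
    """B tip (box, m); A-B = (dx,dy,dz); t pitched down phi, perpendicular to jaw. returns TCP, R (world)"""
    dy=np.sqrt(S**2-dx**2-dz**2);a=np.array([dx,dy,dz])/S
    f=lambda w:np.array([np.cos(phi)*np.cos(w),np.cos(phi)*np.sin(w),-np.sin(phi)])
    w=least_squares(lambda w:f(w[0])@a,[-.8]).x[0];t=f(w)
    y=a if cam<0 else -a
    M=np.column_stack([np.cross(y,t),y,t]);W=Rz(P[2])
    return box2w(P,np.array(B)+a*S/2)[0],W@M
def ik(p,M,q0=None):
    best=None;rng=np.random.default_rng(0)
    seeds=[q0] if q0 is not None else [rng.uniform(LIM[:,0],LIM[:,1]) for _ in range(30)]
    for s in seeds:
        def f(q):
            pp,E=fk(q,KP);return np.concatenate([(pp-p)*5,R.from_matrix(E.T@M).as_rotvec()])
        r=least_squares(f,np.clip(s,LIM[:,0]+1e-3,LIM[:,1]-1e-3),bounds=(LIM[:,0],LIM[:,1]))
        if best is None or r.cost<best.cost-1e-9: best=r
        if best.cost<1e-10: break
    return best.x,best.cost
E
python3 - <<'E'
from kin import *
for cam in (-1,1):
  for phi in (10,20,30,40):
    for dz in (-.028,.04):
      p,M=pose((-.074,.008,.114),.072,dz,np.radians(phi),cam);q,c=ik(p,M)
      w=p-.3506*M[:,2]; cm=p+M@[.09,0,-.181];print(cam,phi,dz,"%.1e"%c,q.round(2),"wrist",w.round(2),"cam",cm.round(2))
E
```

```text
-1 10 -0.028 7.5e-02 [0.41 0.41 2.13 4.22 1.25 0.81] wrist [0.4  0.3  0.16] cam [0.47 0.17 0.05]
-1 10 0.04 5.6e-02 [0.4  0.3  2.16 4.22 1.19 1.4 ] wrist [0.38 0.28 0.19] cam [0.51 0.19 0.08]
-1 20 -0.028 2.3e-02 [ 0.47  0.29  1.7  -1.08  1.31  0.02] wrist [0.42 0.3  0.22] cam [0.48 0.18 0.08]
-1 20 0.04 2.9e-02 [ 0.41  0.07  1.85 -1.08  1.08  0.51] wrist [0.37 0.25 0.25] cam [0.49 0.19 0.12]
-1 30 -0.028 5.9e-04 [ 0.46  0.28  1.71 -1.08  1.29  0.02] wrist [0.45 0.29 0.28] cam [0.48 0.19 0.12]
-1 30 0.04 2.7e-03 [ 0.37  0.    1.93 -1.08  0.94  0.47] wrist [0.37 0.22 0.31] cam [0.48 0.18 0.15]
-1 40 -0.028 2.2e-24 [ 0.4   0.26  1.64 -0.91  1.3  -0.13] wrist [0.49 0.27 0.33] cam [0.5  0.19 0.15]
-1 40 0.04 1.8e-27 [ 0.28 -0.07  1.94 -0.88  0.83  0.25] wrist [0.38 0.17 0.36] cam [0.47 0.17 0.19]
1 10 -0.028 7.5e-02 [ 0.41  0.41  2.13  4.22  1.25 -2.33] wrist [0.4  0.3  0.16] cam [0.53 0.18 0.22]
1 10 0.04 5.6e-02 [ 0.4   0.3   2.16  4.22  1.19 -1.74] wrist [0.38 0.28 0.19] cam [0.48 0.13 0.25]
1 20 -0.028 1.3e-01 [ 0.36  0.29  2.18  4.22  1.07 -2.34] wrist [0.42 0.3  0.22] cam [0.55 0.16 0.24]
1 20 0.04 3.1e-02 [ 0.42  0.09  1.84 -1.08  1.1  -2.57] wrist [0.37 0.25 0.25] cam [0.48 0.1  0.27]
1 30 -0.028 8.5e-02 [ 0.31  0.14  1.69 -0.78  1.17  2.57] wrist [0.45 0.29 0.28] cam [0.58 0.14 0.26]
1 30 0.04 6.8e-03 [ 0.39  0.02  1.91 -1.08  0.98 -2.57] wrist [0.37 0.22 0.31] cam [0.5  0.07 0.29]
1 40 -0.028 4.6e-02 [ 0.29  0.19  1.61 -0.68  1.26  2.57] wrist [0.49 0.27 0.33] cam [0.6  0.12 0.28]
1 40 0.04 1.1e-02 [ 0.35 -0.03  1.97 -1.08  0.85 -2.57] wrist [0.38 0.17 0.36] cam [0.51 0.04 0.31]
```

```bash
cat >> kin.py <<'E'
def poseR(B,dx,dz,phi,cam=1):
    """A on the right: A-B=(dx,-dy,dz)"""
    dy=np.sqrt(S**2-dx**2-dz**2);a=np.array([dx,-dy,dz])/S
    f=lambda w:np.array([np.cos(phi)*np.cos(w),np.cos(phi)*np.sin(w),-np.sin(phi)])
    w=least_squares(lambda w:f(w[0])@a,[.8]).x[0];t=f(w)
    y=a*cam
    M=np.column_stack([np.cross(y,t),y,t]);return box2w(P,np.array(B)+a*S/2)[0],Rz(P[2])@M
E
python3 - <<'E'
from kin import *
for cam in (1,-1):
  for phi in (0,8,15,25):
    for dz in (-.028,.04):
      p,M=poseR((-.074,-.006,.114),.072,dz,np.radians(phi),cam);q,c=ik(p,M)
      w=p-.3506*M[:,2]; cm=p+M@[.09,0,-.181];print(cam,phi,dz,"%.1e"%c,q.round(2),"wrist",w.round(2),"cam",cm.round(2))
s=cam_=None
from h import cam as C
s=C("side")
for n,uv,z in [("booklet cnr",(424,518),.024),("bk",(350,550),.024),("pot top",(582,470),.095),("pot left base",(552,520),0),("big near top",(402,447),.03)]: print(n,plane(s,np.array(uv)*.7,z).round(3))
E
```

```text
1 0 -0.028 7.1e-24 [-0.83  0.46  2.01  1.61  1.54 -0.64] wrist [ 0.33 -0.28  0.1 ] cam [ 0.48 -0.19  0.19]
1 0 0.04 7.7e-20 [-0.82  0.4   1.99  1.58  1.56 -1.2 ] wrist [ 0.34 -0.29  0.13] cam [ 0.45 -0.15  0.22]
1 8 -0.028 3.9e-30 [-0.82  0.37  1.99  1.49  1.46 -0.51] wrist [ 0.34 -0.29  0.15] cam [ 0.5  -0.18  0.21]
1 8 0.04 1.8e-24 [-0.81  0.26  2.03  1.52  1.42 -1.1 ] wrist [ 0.33 -0.27  0.18] cam [ 0.45 -0.13  0.24]
1 15 -0.028 2.8e-18 [-0.8   0.3   1.95  1.37  1.4  -0.38] wrist [ 0.36 -0.29  0.19] cam [ 0.51 -0.18  0.23]
1 15 0.04 4.7e-20 [-0.79  0.14  2.05  1.45  1.29 -0.98] wrist [ 0.33 -0.25  0.22] cam [ 0.46 -0.11  0.26]
1 25 -0.028 3.4e-21 [-0.76  0.23  1.88  1.19  1.35 -0.2 ] wrist [ 0.39 -0.29  0.25] cam [ 0.54 -0.17  0.25]
1 25 0.04 3.1e-20 [-0.72 -0.01  2.06  1.29  1.12 -0.77] wrist [ 0.33 -0.22  0.28] cam [ 0.47 -0.09  0.28]
-1 0 -0.028 1.1e-20 [-0.83  0.46  2.01  1.61  1.54  2.5 ] wrist [ 0.33 -0.28  0.1 ] cam [ 0.45 -0.15  0.01]
-1 0 0.04 1.2e-23 [-0.82  0.4   1.99  1.58  1.56  1.94] wrist [ 0.34 -0.29  0.13] cam [ 0.49 -0.2   0.05]
-1 8 -0.028 1.0e-03 [-0.82  0.38  2.    1.52  1.47  2.57] wrist [ 0.34 -0.29  0.15] cam [ 0.45 -0.16  0.04]
-1 8 0.04 2.7e-23 [-0.81  0.26  2.03  1.52  1.42  2.05] wrist [ 0.33 -0.27  0.18] cam [ 0.48 -0.2   0.08]
-1 15 -0.028 8.1e-03 [-0.82  0.34  1.99  1.46  1.42  2.57] wrist [ 0.36 -0.29  0.19] cam [ 0.44 -0.17  0.06]
-1 15 0.04 2.3e-21 [-0.79  0.14  2.05  1.45  1.29  2.16] wrist [ 0.33 -0.25  0.22] cam [ 0.47 -0.2   0.1 ]
-1 25 -0.028 3.0e-02 [-0.8   0.29  1.98  1.37  1.37  2.57] wrist [ 0.39 -0.29  0.25] cam [ 0.45 -0.18  0.1 ]
-1 25 0.04 1.4e-25 [-0.72 -0.01  2.06  1.29  1.12  2.37] wrist [ 0.33 -0.22  0.28] cam [ 0.45 -0.19  0.14]
booklet cnr [ 0.494 -0.324  0.024]
bk [ 0.39  -0.331  0.024]
pot top [ 0.684 -0.377  0.095]
pot left base [ 0.656 -0.376  0.   ]
big near top [ 0.51  -0.211  0.03 ]
```

```bash
cat >> kin.py <<'E'
def go(p,M,n=6):
    o=status.get_obs();R0=Rp(o["ee_rot"]);p0=o["tool_pos"]
    rv=R.from_matrix(R0.T@M).as_rotvec();sh=R0.T@(p-p0)
    print("shift",(sh*1000).round(1).tolist(),"turn",np.degrees(rv).round(1).tolist())
    q=o["joint_positions"]
    for i in range(1,n+1):
        q,c=ik(p0+(p-p0)*i/n,R0@R.from_rotvec(rv*i/n).as_matrix(),q);print(i,"%.0e"%c,q.round(2))
E
python3 - <<'E'
from kin import *
p,M=poseR((-.072-.09,-.012,.114+.16),.076,-.031,np.radians(12));print(p);go(p,M,12)
E
```

```text
[ 0.51827802 -0.05118288  0.2585    ]
shift [-177.4, -23.4, 6.1] turn [-57.8, 56.6, 43.2]
1 3e-32 [-0.24  0.27  1.03  0.59  2.28 -0.21]
2 2e-31 [-0.32  0.24  1.12  0.66  2.22 -0.19]
3 2e-31 [-0.4   0.2   1.2   0.73  2.16 -0.16]
4 2e-17 [-0.47  0.17  1.29  0.8   2.1  -0.15]
5 3e-17 [-0.54  0.13  1.38  0.86  2.05 -0.14]
6 4e-17 [-0.61  0.1   1.46  0.92  1.99 -0.13]
7 3e-31 [-0.68  0.08  1.55  0.99  1.94 -0.12]
8 2e-30 [-0.74  0.05  1.64  1.05  1.89 -0.11]
9 2e-31 [-0.8   0.02  1.72  1.11  1.84 -0.11]
10 8e-31 [-0.86 -0.    1.81  1.17  1.79 -0.1 ]
11 4e-30 [-0.91 -0.03  1.89  1.24  1.73 -0.1 ]
12 6e-30 [-0.95 -0.05  1.98  1.3   1.68 -0.09]
```

Call:
move_arm --targets '[[[-44,-6,0],[-14,14,11],1],[[-88,-12,2],[-29,28,22],1],[[-88,-12,2],[-29,28,22],1],[[-88,-12,2],[-29,28,22],1],[[-88,-12,2],[-29,28,22],1],[[-133,-18,4],[-43,42,32],1],[[-177,-23,6],[-58,57,43],1],[[-177,-23,6],[-58,57,43],1],[[-177,-23,6],[-58,57,43],1],[[-177,-23,6],[-58,57,43],1],[[-177,-23,6],[-58,57,43],1],[[-177,-23,6],[-58,57,43],1]]'

```text
time: 2.65
tool_pos: [0.519, -0.0505, 0.2614]
ee_rot: [-2.193, -1.215, -0.16]
wrist_force: [0.2, 0.3, 0.7]
width: 0.0942
```

Run:
```python
from kin import *
p,M=poseR((-.072-.09,-.012,.114),.076,-.031,np.radians(12));print(p);go(p,M,3)
o=status.get_obs();im=viewer.snapshot("wrist");cv2.imwrite("pics/w1.png",cv2.resize(im[:,:,::-1],(800,600),interpolation=cv2.INTER_CUBIC))
c=cam("wrist",o)
for q in [(0,.123,.106),(0,-.123,.106),(-.0825,.062,.1),(-.0825,-.062,.1),(-.065,.052,.122),(-.065,-.028,.122)]: print(q,(proj(c,box2w(P,q))/.7).round())
```

```text
[ 0.51827802 -0.05118288  0.0985    ]
shift [-152.9, 46.0, 32.1] turn [-0.0, -0.3, 0.5]
1 4e-29 [-0.95  0.03  2.02  1.3   1.65 -0.22]
2 7e-28 [-0.95  0.14  2.05  1.29  1.61 -0.35]
3 6e-26 [-0.95  0.26  2.07  1.28  1.57 -0.47]
(0, 0.123, 0.106) [[422. 364.]]
(0, -0.123, 0.106) [[683. 472.]]
(-0.0825, 0.062, 0.1) [[406. 444.]]
(-0.0825, -0.062, 0.1) [[531. 524.]]
(-0.065, 0.052, 0.122) [[422. 417.]]
(-0.065, -0.028, 0.122) [[499. 460.]]
```

View pics/w1.png

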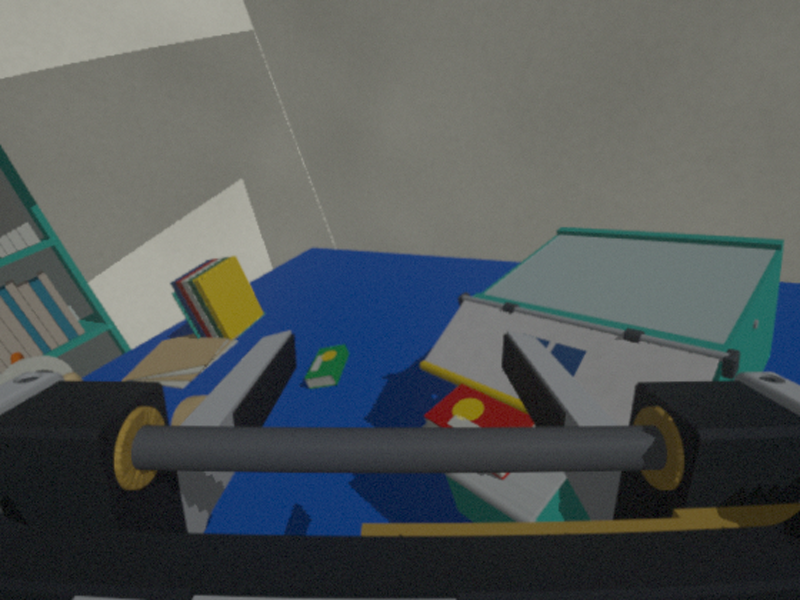

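The predictions match the close view: the left end of the bar at (422,364) and the shelf's right corner at (531,523). I'm descending to the stand-off pose.

Call:
move_arm --targets '[[[-50,15,11],[0,0,0],1],[[-100,31,21],[0,0,0],1],[[-130,39,27],[0,0,0.5],1],[[-153,46,32],[0,0,0.5],1],[[-153,46,32],[0,0,0.5],1],[[-153,46,32],[0,0,0.5],1]]'

```text
time: 3.45
tool_pos: [0.5181, -0.0512, 0.0988]
ee_rot: [-2.177, -1.209, -0.179]
wrist_force: [-0.2, -0.5, -0.4]
width: 0.0938
```

Run:
```python
from kin import *
for b in (-.09,0):
    p,M=poseR((-.072+b,-.012,.114),.076,-.031,np.radians(12));print(p);go(p,M,3)
im=viewer.snapshot("side");cv2.imwrite("pics/s1.png",cv2.resize(im[100:400,150:520,::-1],(740,600),interpolation=cv2.INTER_CUBIC))
```

```text
[ 0.51827802 -0.05118288  0.0985    ]
shift [-0.2, 0.2, 0.2] turn [0.0, -0.4, -0.0]
1 1e-21 [-0.95  0.26  2.07  1.28  1.57 -0.48]
2 1e-21 [-0.95  0.26  2.07  1.28  1.57 -0.47]
3 1e-21 [-0.95  0.26  2.07  1.28  1.57 -0.47]
[ 0.60793763 -0.05900301  0.0985    ]
shift [31.5, 64.4, 54.7] turn [0.0, -0.4, -0.0]
1 5e-31 [-0.9   0.3   2.01  1.32  1.54 -0.45]
2 5e-31 [-0.85  0.34  1.96  1.35  1.51 -0.42]
3 9e-31 [-0.81  0.38  1.9   1.37  1.48 -0.39]
```

View pics/s1.png

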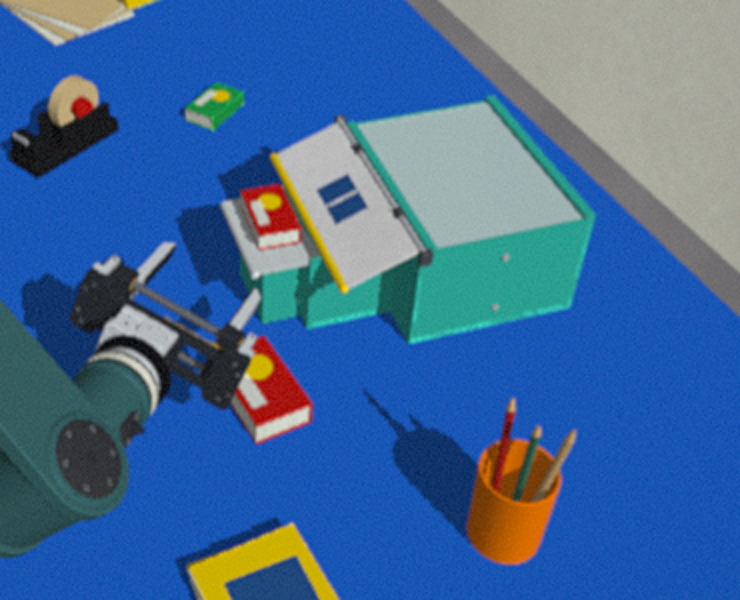

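The side view shows the hand in front of the shelf. Finger A (240,310) points at the right end of the bar, and finger B (165,250) lies behind the book. I'm advancing.

Call:
move_arm --targets '[[[12,25,21],[0,0,0],1],[[20,41,35],[0,0,0],1],[[25,52,44],[0,0,0],1],[[28,58,49],[0,0,0],1],[[31,64,54],[0,0,0],1],[[31,64,54],[0,0,0],1]]'

```text
time: 4.25
tool_pos: [0.6064, -0.0587, 0.0972]
ee_rot: [-2.174, -1.207, -0.182]
wrist_force: [0.0, 0.4, 0.1]
width: 0.094
```

Run:
```python
from kin import *
p,M=poseR((-.072,-.012,.114),.076,-.031,np.radians(12));print(p);go(p,M,1)
im=viewer.snapshot("side");cv2.imwrite("pics/s2.png",cv2.resize(im[150:300,220:400,::-1],(720,600),interpolation=cv2.INTER_CUBIC))
# lift: roll about B along t
t=M[:,2]
for dz in (-.01,.01,.025,.04,.05):
    p2,M2=poseR((-.072,-.012,.114),np.sqrt(.076**2+.031**2*0),dz,np.radians(12))
    # rotation about t through B
    B=box2w(P,(-.072,-.012,.114))[0]
    a0=M[:,1]*S
    from scipy.optimize import brentq
    ang=brentq(lambda g:(R.from_rotvec(t*g).apply(a0))[2]-dz,-1.2,0.01) if R.from_rotvec(t*-.5).apply(a0)[2]>a0[2] else brentq(lambda g:(R.from_rotvec(t*g).apply(a0))[2]-dz,-.01,1.2)
    Q=R.from_rotvec(t*ang).as_matrix();a=Q@a0
    o=status.get_obs();R0=Rp(o["ee_rot"]);pt=B+a/2
    print(dz,"A box",(Rz(-P[2])@(B+a-[P[0],P[1],0])*1000).round(1),"shift",(R0.T@(pt-o["tool_pos"])*1000).round(1),"turn z",np.degrees(ang).round(1))
```

```text
[ 0.60793763 -0.05900301  0.0985    ]
shift [1.8, 0.9, 0.6] turn [0.0, -0.4, -0.1]
1 3e-30 [-0.81  0.38  1.9   1.37  1.48 -0.39]
-0.01 A box [ 10.2 -79.  104. ] shift [12.9 -0.1  0.7] turn z -11.8
0.01 A box [ 12.8 -75.7 124. ] shift [22.7 -3.1  0.8] turn z -22.8
0.025 A box [ 12.7 -71.5 139. ] shift [29.6 -6.7  0.8] turn z -31.2
0.04 A box [ 10.7 -65.9 154. ] shift [ 36.1 -11.4   0.9] turn z -39.9
0.05 A box [  8.1 -61.2 164. ] shift [ 40.3 -15.3   0.9] turn z -46.0
```

View pics/s2.png

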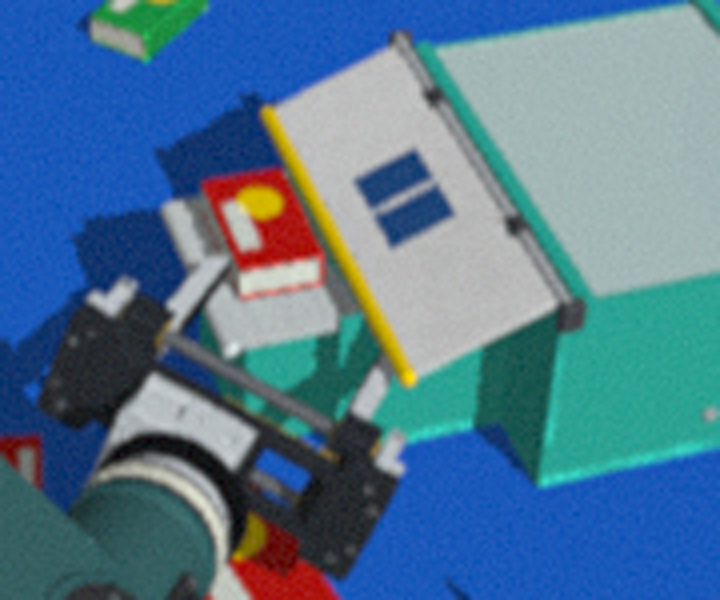

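Finger A lies under the right end of the bar at (385,360), and finger B's tip (222,262) is just behind the book. Now I lift the flap by rolling the hand about finger B.

Call:
move_arm --targets '[[[7,0,1],[0,0,-6],1],[[13,0,1],[0,0,-12],1],[[18,-1.5,1],[0,0,-17],1],[[23,-3,1],[0,0,-23],1],[[30,-7,1],[0,0,-31],1],[[36,-11.5,1],[0,0,-40],1],[[36,-11.5,1],[0,0,-40],1],[[36,-11.5,1],[0,0,-40],1]]'

```text
time: 5.3
tool_pos: [0.6113, -0.0519, 0.1332]
ee_rot: [2.068, -1.133, 1.932]
wrist_force: [-1.3, 0.4, -1.0]
width: 0.094
```

Run:
```python
from kin import *
o=status.get_obs();M=Rp(o["ee_rot"]);B=o["tool_pos"]-M[:,1]*S/2;A=o["tool_pos"]+M[:,1]*S/2
f=lambda X:(Rz(-P[2])@(X-[P[0],P[1],0])*1000).round(1)
print("A",f(A),"B",f(B),o["wrist_force"].round(1))
W=Rz(P[2])
for v in [(0,.02,0),(.03,0,0)]: print(v,(M.T@W@np.array(v)*1000).round(1))
im=viewer.snapshot("side");cv2.imwrite("pics/s3.png",cv2.resize(im[150:300,220:400,::-1],(720,600),interpolation=cv2.INTER_CUBIC))
```

```text
A [ 10.  -65.7 153.1] B [-72.5 -11.3 113.4] [-1.3  0.4 -1. ]
(0, 0.02, 0) [  7.6 -10.2  15.4]
(0.03, 0, 0) [-5.5 23.2 18.2]
```

View pics/s3.png

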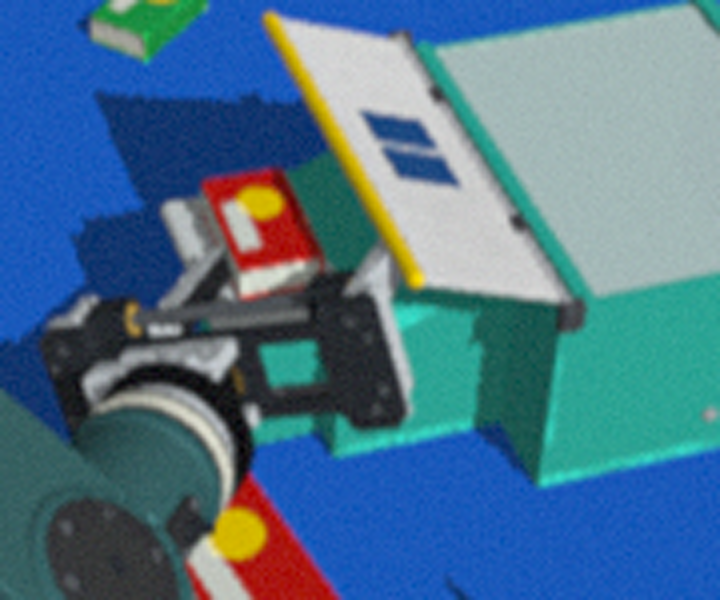

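The flap is up, with its edge resting on finger A at (390,265), and the book hasn't moved. I'm sliding A along the bar to centre B behind the book, then pushing.

Call:
move_arm --targets '[[[3,-4,6],[0,0,0],1],[[6,-8,12],[0,0,0],1],[[9,-12,18.5],[0,0,0],1],[[9,-12,18.5],[0,0,0],1],[[8,-6,23],[0,0,0],1],[[7,-1,27],[0,0,0],1],[[6,4,31],[0,0,0],1],[[5,7.5,34],[0,0,0],1],[[4.5,9,35],[0,0,0],1],[[4.5,9,35],[0,0,0],1]]'

```text
time: 6.6
tool_pos: [0.6413, -0.0305, 0.1341]
ee_rot: [2.064, -1.13, 1.935]
wrist_force: [-2.2, 1.3, -2.1]
width: 0.0943
```

```bash
cat > look.py <<'E'
import sys
from kin import *
o=status.get_obs();M=Rp(o["ee_rot"]);B=o["tool_pos"]-M[:,1]*S/2;A=o["tool_pos"]+M[:,1]*S/2
f=lambda X:(Rz(-P[2])@(X-[P[0],P[1],0])*1000).round(1)
print(o["time"],"A",f(A),"B",f(B),o["wrist_force"].round(1))
W=Rz(P[2])
for v in [(0,.01,0),(.01,0,0),(0,0,.01)]: print(v,(M.T@W@np.array(v)*1000).round(2))
im=viewer.snapshot("side");cv2.imwrite(sys.argv[1],cv2.resize(im[150:300,220:400,::-1],(720,600),interpolation=cv2.INTER_CUBIC))
E
python3 look.py pics/s4.png
```

```text
6.6 A [ 38.  -41.8 154.1] B [-44.5  12.5 114.1] [-2.2  1.3 -2.1]
(0, 0.01, 0) [ 3.84 -5.1   7.7 ]
(0.01, 0, 0) [-1.86  7.74  6.06]
(0, 0, 0.01) [ 9.04  3.76 -2.02]
```

View pics/s4.png

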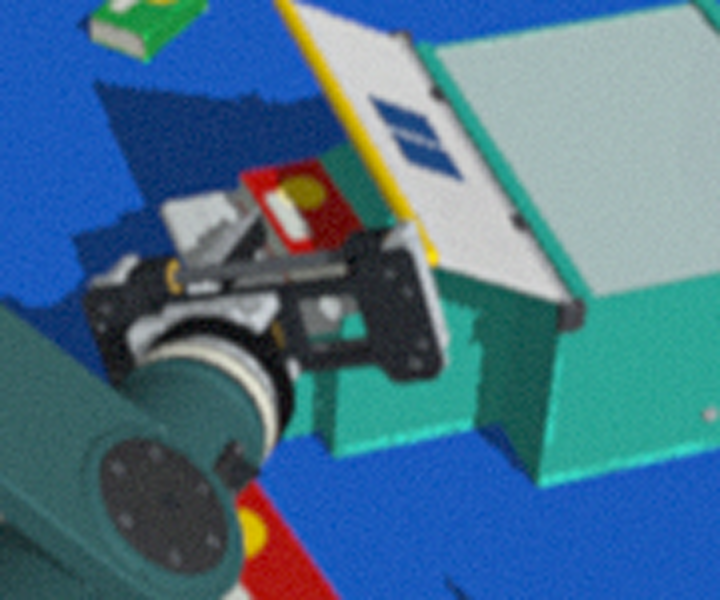

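The flap is held open and the book's rear edge has advanced to (265,225), but it hasn't tipped yet. I'll push a bit further.

Call:
move_arm --targets '[[[-0.8,3,2.4],[0,0,0],1],[[-1.5,6,5],[0,0,0],1],[[-2,9,7],[0,0,0],1],[[-2.5,11,8.5],[0,0,0],1],[[-2.5,11,8.5],[0,0,0],1],[[-2.5,11,8.5],[0,0,0],1]]'

```text
time: 7.4
tool_pos: [0.6554, -0.0318, 0.1342]
ee_rot: [2.065, -1.13, 1.934]
wrist_force: [-3.0, -0.5, -2.0]
width: 0.0941
```

```bash
python3 look.py pics/s5.png
```

```text
7.4 A [ 52.1 -41.9 154.2] B [-30.3  12.4 114.2] [-3.  -0.5 -2. ]
(0, 0.01, 0) [ 3.84 -5.1   7.69]
(0.01, 0, 0) [-1.86  7.74  6.06]
(0, 0, 0.01) [ 9.04  3.76 -2.02]
```

View pics/s5.png

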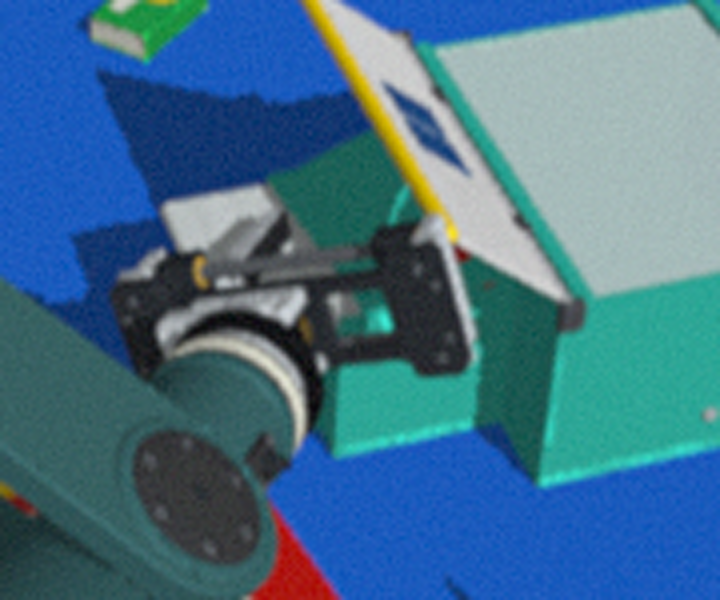

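Call:
move_arm --targets '[[[0,0,0],[0,0,0],1],[[0,0,0],[0,0,0],1],[[0,0,0],[0,0,0],1]]'

```text
time: 7.82
tool_pos: [0.6554, -0.0319, 0.1344]
ee_rot: [2.064, -1.13, 1.935]
wrist_force: [-3.7, -0.4, -2.1]
width: 0.094
```

Run:
```python
from kin import *
from h import cam as C
s=C("side")
for z in (.0,.03,.06,.09,.12,.15,.18): print(z,(Rz(-P[2])@(plane(s,(220+460/4,150+254/4),z)-[P[0],P[1],0])*1000).round())
a=viewer.snapshot("side")[:,:,::-1];b=viewer.snapshot("scene")[:,:,::-1]
a=cv2.resize(a[190:240,300:350],(400,400),interpolation=cv2.INTER_CUBIC);b=cv2.resize(b[200:300,230:330],(400,400),interpolation=cv2.INTER_CUBIC)
cv2.imwrite("pics/c1.png",np.hstack([a,b]));print(status.get_obs()["wrist_force"])
```

```text
0.0 [113.  78.   0.]
0.03 [98. 46. 30.]
0.06 [83. 14. 60.]
0.09 [ 67. -18.  90.]
0.12 [ 52. -50. 120.]
0.15 [ 36. -82. 150.]
0.18 [  21. -114.  180.]
[-2.25010321  0.896547   -1.75272084]
```

View pics/c1.png

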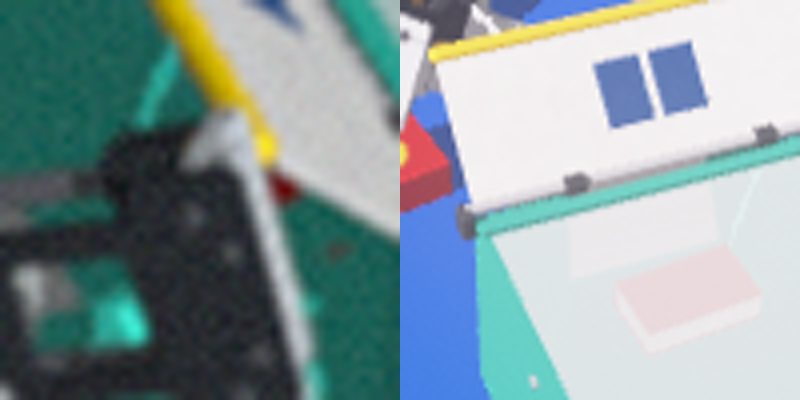

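Through the window the scene view shows the red book lying flat in the bin, at (690,300) in the crop. I'm withdrawing straight back, then up.

Call:
move_arm --targets '[[[4,-15,-12],[0,0,0],1],[[7,-31,-24],[0,0,0],1],[[11,-46,-36],[0,0,0],1],[[17,-70,-55],[0,0,0],1],[[22,-93,-73],[0,0,0],1],[[28,-116,-91],[0,0,0],1],[[28,-116,-91],[0,0,0],1],[[73,-97,-101],[0,0,0],1],[[118,-78,-111],[0,0,0],1],[[163,-60,-121],[0,0,0],1],[[163,-60,-121],[0,0,0],1],[[163,-60,-121],[0,0,0],1]]'

```text
time: 9.43
tool_pos: [0.5064, -0.0189, 0.2841]
ee_rot: [2.062, -1.129, 1.937]
wrist_force: [-0.2, 0.5, -1.7]
width: 0.0941
```

Run:
```python
from kin import *
o=status.get_obs();print(o["time"],o["tool_pos"],o["wrist_force"])
a=viewer.snapshot("side")[:,:,::-1];b=viewer.snapshot("scene")[:,:,::-1]
a=cv2.resize(a,(400,300));b=cv2.resize(b[100:370,80:440],(400,300))
cv2.imwrite("pics/c2.png",np.hstack([a,b]))
```

```text
9.425 [ 0.50642889 -0.01885156  0.28409782] [-0.21486957  0.46705316 -1.67919034]
```

View pics/c2.png

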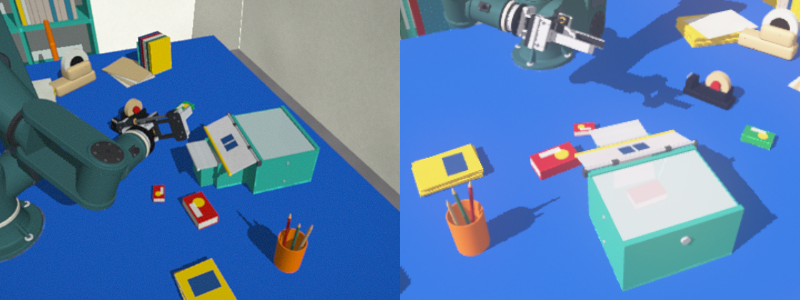

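The flap is shut: its edge runs (205,127)–(231,175) at half scale, the same as at the start. The shelf is empty, the book is in the bin and the other things are where they were.

```bash
python3 -c "
from bench import order
print(order.close_job())"
```

```text
the job is handed in; nothing more can be done
None
```

The red board book is in the return box, the flap has sprung shut, and I have handed the job in.

**What I did:** I put one fingertip under the right end of the yellow edge and raised the flap by rolling the hand about the other fingertip. The raised fingertip then slid about 24 mm along the edge, which centred the other fingertip behind the book. That fingertip pushed the book along the shelf until it slid down inside, and I then backed the hand out and up.

**Last checks:**
- **Book:** the scene camera shows it lying flat in the bin, and the shelf is empty.
- **Flap:** in the side picture its edge is back where it started, to within about a pixel. I judged this by eye, not with a separate measurement.
- **Other things:** the other things on the table look unmoved, also judged by eye.
- **Robot:** it is clear of everything. The job took about 9.5 s, and the wrist force was 5 N or less in every reading I took.

No check failed. The box-pose fit was off by up to about 4 pixels at some corners of the box. It matched the shelf and yellow edge closely in the wrist pictures, and those were what the moves relied on.

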